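# Gauge the guide tube of a cylinder head

## Robot

A 7-joint arm with a two-finger parallel gripper is mounted at the origin on the work surface. World frame = base frame: x ahead of the robot, y to its left, z up, the work surface at z = 0. Lengths are in m, angles in rad, forces in N, time in s.
With the tool pointing down it reaches from about 0.425 to 0.875 m from the base axis. Payload 4.7 kg.
Tool frame: the origin (TCP) lies midway between the tips of the shut fingers; the grasp point (between the pads) lies 19 mm behind it (ctrl.grip_point_offset is the distance from the TCP to the grasp point, in m); z points along the fingers, y is the line along which they close (so a half turn about z gives the same grasp; the last joint's range is limited). The gripper opens to 87 mm and grips with 3 to 60 N. Pads are 19 mm wide; open, the fingers measure 117 mm over their backs; the gripper's body (75 mm by 190 mm) begins 51 mm behind the grasp point.
Start: joints at [-1.265, 0.321, -0.07, 1.45, 0.023, 1.371, -0.057], TCP at [0.187, 0.623, 0.195] pointing down, gripper open.
Joint ranges: [-2.86, 2.86], [-0.3, 2.09], [-1.38, 1.24], [0.06, 2.45], [-1.56, 4.7], [0.09, 2.05], [-2.69, 2.69]. Speed limits (rad/s): [2.57, 2.57, 3.14, 3.14, 3.14, 3.14, 3.14].

## Interface

Orientations are given as a rotation vector (axis times angle).
In Python, from bench import ctrl gives the robot as it stands.
- The arm moves only by the tool move_arm, never from a script. Its argument "increments" is text: rows parted by semicolons, each of 7 numbers parted by spaces: the shift along the world's x, y, z in mm, then the turn, a rotation vector about the world's x, y, z in degrees, then the closure in counts, from 0 (fully open) to 255 (shut). A call has exactly 8 rows; each row shifts and turns the commanded pose from where the row before left it; what a row does not reach is not made up. A row lasts 1/12 s, in which the tool goes at most 41.7 mm and 7.16 degrees, less where a joint would pass 70% of its speed; a pose out of reach is approached as far as the arm can. A call with a gripper value outside its range is refused whole. The fingers move at their own pace and stop on an object; "grip_force" is the grip in N (left out, the last holds). Time passes only in rows, so rows that do not move let the fingers close, or fill a call up. It gives the time, the measured TCP pose, the force, the opening and the grip force at its end, in the units of the state.
- ctrl.get_state(): the state, without advancing time (a new reading comes with each control period).
- ctrl.get_image(name): name is "side" or "top"; returns a dict with "frame" (480x640x3 uint8, red, green, blue), "depth" (480x640 float32, m along the optical axis (not along the pixel's ray), 0 where there is no reading), "fx", "fy", "cx", "cy" (pixels), "position" and "orientation" of the camera in the world. Camera axes: x right, y down, z forward; pixel columns grow to the right and rows downward; lengths in m; the calibration is good to about 2 mm. A picture is of the moment at which its call begins.
- ctrl.close_job(): hands the job in; it is judged then, once.
Trained networks look in a picture, given as the dict that the camera call returned (one of the last four; its "shot" number tells which), for a name from the list of things; names that differ only in an ending like _2 or _b are one class to them, and where a whole thing is asked for, a point or a joint stands for the part that bears it (a point fixed in the world has none). Each returns a list of dicts, best first, with "score" (0 to 1); they miss things now and then, are a little off and sometimes report something else, mostly with a low value. They report only what shows in the picture. A call takes as long as a camera call. They do not tell look-alikes from the thing itself.
- ctrl.find_in(target, picture): "centre" ([x, y, z] in m, in world coordinates, good to about 4 mm: the middle of the surface that is visible of it).
- ctrl.silhouettes(target, picture): "region" (480x640 bool, what is visible of it).
The state is a dict: "time": time; "joint_positions": joint angles; "qd": joint speeds; "joint_torque": joint torques, N m; "position": TCP position; "tool_rot": TCP orientation; "ft_force": force on the tool from outside, world axes, zero at the start; "torque": the same for the moment, N m; "grip_width": opening from 0.0 (shut) to 1.0 (fully open); "grip_force": force on a finger pad.
Only numpy, scipy, OpenCV 4.12 (cv2) and the standard library are available. Lean on these libraries where they do the work, as an engineer would, in place of code of your own. Each camera call takes 0.05 s, during which the arm holds its last target. There are 200 camera calls.

## Task

First press the push button on the grey air box all the way down and let it come back up, to blow the guide tube clean. Then take the gauge rod out of its wooden stand, push it down into the guide tube on the cylinder head until its collar stops on the tube's rim, draw it right out again, and hold it up level (rod lying horizontal, any direction) with the whole rod more than 20 cm above the bench so that the tip can be read. Finish holding the rod still in the gripper like that; leave the loose things lying about where they are.

Things in the scene. Friction and masses are not known exactly. Their poses are not given: they have to be found in the camera images.
- button (a joint): round black spring push button (34 mm across) facing up, in the middle of the top of the grey air box; value is how far it is pressed in m: 0 is up, 0.008 is fully down. Needs about 5 N; springs back when released
- button_top (a point): centre of the button's upper face. The air box under it is fixed, 100 x 100 mm and 55 mm tall; z up
- rod_grip (a point): centre of the gauge rod's grip, a flat steel disc on edge, 38 mm across, 12 mm thick. Axes: z along the rod from tip to grip (up while it stands in its stand), y through the disc's thickness (pinch its two flat faces), x across the disc. Disc centre: 110 mm from the tip, 39 mm above the collar's top, on a 10 mm thick neck. The loose rod weighs 120 to 200 g
- stand_top (a point): centre of the top of the fixed wooden stand, 70 x 70 mm and 75 mm tall, with a 15 mm hole in the middle. The gauge rod stands upright in this hole, its collar resting on the top (disc centre about 120 mm above the bench); lift it 65 mm to get it clear
- rod_collar (a point): centre of the underside of the rod's collar (28 mm across, 6 mm thick), 65 mm from the tip, 45 mm below the disc's centre; axes as rod_grip
- rod_tip (a point): lower end of the rod: the stem below the collar is 11 mm thick and 65 mm long, tapering to 6 mm over the last 7 mm; axes as rod_grip
- tube_mouth (a point): centre of the open top of the upright steel guide tube, z up its axis; bore 15 mm, open straight down, outside 28 mm; it stands 30 mm above the flat top of the finned aluminium cylinder head (mouth 140 mm above the bench), 30 mm off its middle towards this point's +y. The head is fixed, 160 x 160 mm, on two timber packers 190 mm long; four nuts stand 8 mm above its top
- piston_mid (a point): middle of a loose aluminium piston, 66 mm across, 50 mm tall
- can_mid (a point): middle of a loose spray can, 62 mm across, 140 mm tall
- socket_mid (a point): middle of a loose steel socket standing upright, 26 mm across, 32 mm tall
- bearing_mid (a point): middle of a loose steel bearing ring lying flat, 32 mm across, 12 mm tall
- wrench_grip (a point): handle of a loose wrench lying flat on the bench, 170 mm long, its x axis along it
- driver_grip (a point): handle of a loose screwdriver lying flat on the bench, 180 mm long, its x axis along it
Things that resemble listed ones, but are neither listed nor needed, are in the scene too. Leave any orange look-alike of the part that bears rod_grip alone.

How it is judged:
On the way, in this order (a step that is already met when the one before it is completed fails the run):
1. the button is pressed fully down (value of joint button above 0.0068 m).
2. the button is released and back up (value of joint button below 0.0015 m), for 0.1 s.
3. the rod is in the guide tube with its collar on the rim (z of rod_collar in the frame of tube_mouth below 0.003 m and horizontal distance between rod_collar and tube_mouth below 0.005 m and angle between the z axis of rod_collar and the z axis of tube_mouth, either way round below 0.1 rad and z of rod_tip in the frame of tube_mouth below -0.05 m), for 0.2 s.
4. the rod is drawn right out of the tube (z of rod_tip in the frame of tube_mouth above 0.002 m).
At the end, for the whole second after the job is handed in: the rod is held still (under 0.03 m/s) in the gripper (finger force over 2 N), level within 15 degrees, tip and grip both more than 200 mm above the bench, and the button is up (angle between rod_grip's own z axis and vertical between 1.31 and 1.83 rad and height (world z) of each of rod_tip, rod_grip above 0.2 m and contact force between the fingers and rod above 2 N and linear speed of rod below 0.03 m/s and value of joint button below 0.0015 m); the arm keeps its last pose, push and grip.
It fails at once if a loose bystander (piston, can, socket, bearing ring, wrench, screwdriver) is pushed more than 40 mm from its place (distance of any of piston_mid, can_mid, socket_mid, bearing_mid, wrench_grip, driver_grip from where it was at the start of the episode above 0.04 m).
It also fails if it takes over 66 s, if anything falls off the work surface, if the arm or the gripper's body presses on something with over 40 N, if the wrist force passes 120 N, or if a joint passes its speed limit or range.

## Working session

There is one attempt and no reset: what is moved stays moved. The work goes in short steps, Python scripts to look and compute and a tool call to move; the robot and the scene stay as the last step left them, time stands still between calls to the robot, and variables do not carry over. Pictures are saved under pics/ and viewed, at most 10 in all, crops included, and the job is handed in when it is done.

Besides the shell and the picture viewer there is one more tool, called after "Call:" by a JSON object that holds its "name" and its "arguments". move_arm: Moves the arm, as the interface text tells. Its arguments: {"type":"object","properties":{"increments":{"type":"string"},"grip_force":{"type":"number"}},"required":["increments"]}

```bash
mkdir -p pics; cat > h.py <<'E'
from bench import ctrl
import numpy as np, cv2
from scipy.spatial.transform import Rotation as R
def cam(p):
    o=np.array(p["orientation"],float)
    Rm=o if o.shape==(3,3) else (R.from_rotvec(o).as_matrix() if o.size==3 else R.from_quat(o).as_matrix())
    return Rm,np.array(p["position"])
def cloud(p):
    Rm,t=cam(p); v,u=np.mgrid[:480,:640]; d=p["depth"]
    c=np.stack([(u-p["cx"])/p["fx"]*d,(v-p["cy"])/p["fy"]*d,d],-1)
    return c@Rm.T+t
def px(p,w):
    Rm,t=cam(p); c=Rm.T@(np.array(w)-t); return [round(float(p["fx"]*c[0]/c[2]+p["cx"])),round(float(p["fy"]*c[1]/c[2]+p["cy"]))]
def save(p,n): cv2.imwrite("pics/"+n+".png",p["frame"][:,:,::-1])
E
python3 - <<'E'
from h import *
for n in("side","top"):
    p=ctrl.get_image(n); save(p,n+"0"); print(n,np.round(p["position"],3),p["orientation"],p["fx"])
    for t in["button","rod_grip","stand_top","tube_mouth","piston_mid","can_mid","socket_mid","bearing_mid","wrench_grip","driver_grip"]:
        try: print(t,[(np.round(r["centre"],3).tolist(),round(r["score"],2),px(p,r["centre"])) for r in ctrl.find_in(t,p)][:4])
        except Exception as e: print(t,e)
s=ctrl.get_state();print(s)
E
```

```text
side [ 0.262 -0.701  0.568] [-2.05938157  0.46963127 -0.25094928] 476.0799522149357
button [([0.463, -0.305, 0.078], 0.94, [335, 391])]
rod_grip [([0.507, 0.285, 0.116], 0.85, [236, 193]), ([0.61, 0.282, 0.094], 0.85, [279, 193]), ([0.495, 0.393, 0.1], 0.77, [220, 183]), ([0.404, 0.299, 0.094], 0.59, [191, 208])]
stand_top [([0.497, 0.267, 0.055], 0.61, [237, 221])]
tube_mouth [([0.469, -0.06, 0.103], 0.9, [274, 279]), ([0.509, 0.284, 0.113], 0.18, [237, 194])]
piston_mid [([0.697, 0.15, 0.038], 0.86, [337, 230])]
can_mid [([0.714, -0.19, 0.096], 0.61, [437, 285])]
socket_mid []
bearing_mid [([0.678, 0.004, 0.006], 0.7, [361, 276]), ([0.507, 0.286, 0.115], 0.65, [236, 193]), ([0.526, -0.158, 0.012], 0.63, [329, 345])]
wrench_grip [([0.676, 0.006, 0.006], 0.78, [359, 276]), ([0.711, -0.325, 0.022], 0.37, [485, 371])]
driver_grip [([0.712, -0.323, 0.019], 0.83, [484, 371])]
top [0.539 0.019 1.058] [-2.18025681  2.20672029 -0.01317366] 502.19495364031707
button [([0.466, -0.295, 0.082], 0.64, [489, 294])]
rod_grip [([0.513, 0.289, 0.125], 0.79, [181, 274]), ([0.61, 0.282, 0.114], 0.72, 
[... 664 characters left out ...]

{'time': 1.1, 'joint_positions': array([-1.26491827,  0.32100171, -0.07010276,  1.45051384,  0.02256443,
        1.37083766, -0.05687514]), 'qd': array([ 0.00051042,  0.00137859, -0.00067602,  0.00065865,  0.00166212,
       -0.0006353 ,  0.00020733]), 'joint_torque': array([-3.48059348e-04, -4.91119123e+01, -4.03511440e-01, -3.12775004e+01,
       -6.37169578e-02,  3.35700356e-02, -2.92395484e-06]), 'position': array([0.18698718, 0.62252295, 0.19477846]), 'tool_rot': array([4.56635939e-01, 3.10821425e+00, 3.66028876e-05]), 'ft_force': array([-0.15031014, -0.66948689,  0.36170651]), 'torque': array([-0.01212083, -0.03944532, -0.07325039]), 'grip_force': 0.0, 'grip_width': 1.003029449971919}
```

View pictures.

View pics/side0.png

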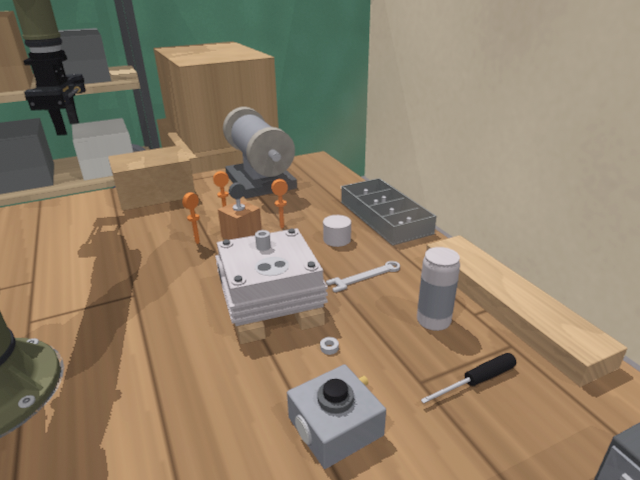

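View pics/top0.png

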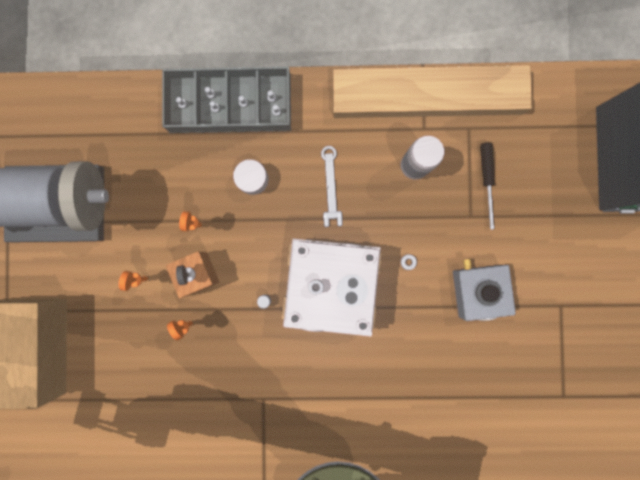

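```bash
cat >> h.py <<'E'
def pts(p,t,i=0,er=1):
    m=ctrl.silhouettes(t,p)
    return [(r["score"],cloud(p)[cv2.erode(r["region"].astype(np.uint8),np.ones((3,3)),iterations=er).astype(bool)&(p["depth"]>0)],r["region"]) for r in m]
E
python3 - <<'E'
from h import *
T=[];
for n in("side","top"):
    p=ctrl.get_image(n); c=cloud(p)
    def box(lo,hi): 
        m=((c>lo)&(c<hi)).all(-1); return c[m],m,p["frame"][m].astype(int)
    b,_,_=box([.42,-.35,.03],[.52,-.25,.12]); h=np.histogram(b[:,2],np.arange(.03,.12,.004)); print(n,"button zhist",list(zip(h[1].round(3).tolist(),h[0].tolist())))
    for z0 in(.074,.078,.082):
        q=b[b[:,2]>z0]; print(z0,len(q),q.mean(0).round(4),q.min(0).round(3),q.max(0).round(3)) if len(q) else 0
    q,m,col=box([.46,.23,.09],[.57,.34,.16]); dark=col.max(1)<110
    q=q[dark]; print("disc",len(q),np.median(q,0).round(4),q.min(0).round(3),q.max(0).round(3))
    e=np.linalg.svd(q-q.mean(0))[2]; print(e.round(2), np.std((q-q.mean(0))@e.T,0).round(4))
    e=np.linalg.svd(q[:,:2]-q[:,:2].mean(0))[2]; print("xy",e.round(3),np.ptp((q[:,:2]-q[:,:2].mean(0))@e.T,0))
    q,m,col=box([.46,.22,.068],[.57,.34,.079]); red=(col[:,0]-col[:,2])>40; q=q[red]
    print("standtop",len(q),np.median(q[:,2]),cv2.minAreaRect(q[:,:2].astype(np.float32)*1000))
    q,m,col=box([.40,-.05,.128],[.55,.10,.16]); print("tube",len(q),q.mean(0).round(4),q.min(0).round(3),q.max(0).round(3), np.percentile(q[:,2],90) if len(q) else 0)
    q,m,col=box([.35,-.12,.102],[.6,.12,.116]); print("head",len(q),np.median(q[:,2]),cv2.minAreaRect(q[:,:2].astype(np.float32)*1000))
    u,v=px(p,[.51,.287,.11]); u2,v2=px(p,[.475,.04,.14])
    T.append(np.hstack([cv2.resize(p["frame"][b-30:b+30,a-35:a+35],(400,300),interpolation=cv2.INTER_CUBIC) for a,b in((u,v),(u2,v2))]))
cv2.imwrite("pics/crop.png",np.vstack(T)[:,:,::-1])
E
```

```text
side button zhist [(0.03, 80), (0.034, 77), (0.038, 81), (0.042, 77), (0.046, 87), (0.05, 918), (0.054, 2124), (0.058, 80), (0.062, 166), (0.066, 272), (0.07, 54), (0.074, 168), (0.078, 245), (0.082, 0), (0.086, 0), (0.09, 0), (0.094, 0), (0.098, 0), (0.102, 0), (0.106, 0), (0.11, 0), (0.114, 0)]
0.074 413 [ 0.464  -0.3012  0.0781] [ 0.448 -0.316  0.074] [ 0.481 -0.283  0.081]
0.078 245 [ 0.4647 -0.2999  0.0789] [ 0.449 -0.315  0.078] [ 0.479 -0.283  0.081]
disc 192 [0.5083 0.285  0.1202] [0.49  0.28  0.099] [0.527 0.296 0.137]
[[ 0.7   0.1  -0.7 ]
 [-0.7  -0.11 -0.71]
 [ 0.15 -0.99  0.01]] [0.0102 0.0091 0.002 ]
xy [[ 0.989  0.147]
 [ 0.147 -0.989]] [0.03793689 0.01540611]
standtop 395 0.07292086655297236 ((507.9408874511719, 289.22882080078125), (73.88172149658203, 76.17857360839844), 22.31277847290039)
tube 153 [0.4833 0.035  0.1354] [0.47  0.023 0.129] [0.498 0.051 0.14 ] 0.1388957571439708
head 4178 0.1090158103621574 ((480.8514099121094, 9.316909790039062), (166.29653930664062, 160.29803466796875), 83.5802230834961)
top button zhist [(0.03, 20), (0.034, 28), (0.038, 17), (0.042
[... 350 characters left out ...]
 [ 0.452 -0.315  0.078] [ 0.483 -0.282  0.085]
0.082 6 [ 0.4689 -0.2947  0.083 ] [ 0.458 -0.312  0.082] [ 0.479 -0.285  0.085]
disc 137 [0.512  0.2848 0.1318] [0.495 0.281 0.093] [0.527 0.294 0.143]
[[-0.52 -0.19 -0.83]
 [ 0.84  0.05 -0.54]
 [-0.15  0.98 -0.13]] [0.0095 0.0092 0.0025]
xy [[-0.988 -0.152]
 [-0.152  0.988]] [0.03268726 0.01045083]
standtop 994 0.07490053913777356 ((510.508056640625, 289.4290771484375), (70.11065673828125, 71.93006134033203), 22.471778869628906)
tube 130 [0.4871 0.0376 0.1393] [0.473 0.024 0.129] [0.501 0.05  0.143] 0.14164828742626612
head 6854 0.11023057745030868 ((483.4481201171875, 8.142112731933594), (160.1999053955078, 160.24755859375), 83.52716064453125)
```

View pics/crop.png

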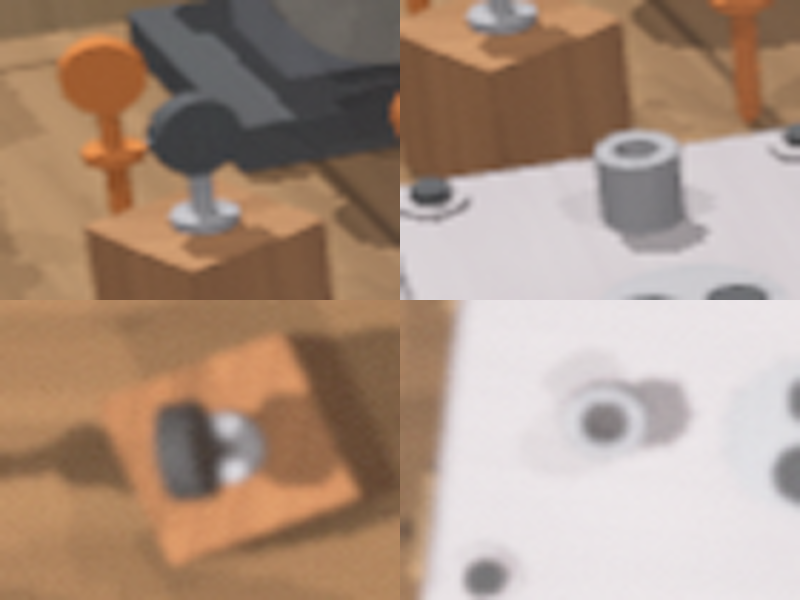

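Call:
{"name": "move_arm", "arguments": {"increments": "25 -27 11 0 0 0 255;25 -27 11 0 0 0 255;25 -27 11 0 0 0 255;25 -27 11 0 0 0 255;25 -27 11 0 0 0 255;25 -27 11 0 0 0 255;25 -27 11 0 0 0 255;25 -27 11 0 0 0 255", "grip_force": 20}}

```text
time: 1.87
position: [0.388, 0.405, 0.2836]
tool_rot: [0.457, 3.108, 0.001]
ft_force: [0.4, 0.4, 0.2]
grip_width: 0.481
grip_force: 0.0
```

Call:
{"name": "move_arm", "arguments": {"increments": "23 -27 11 0 0 0 255;23 -27 11 0 0 0 255;23 -27 11 0 0 0 255;23 -27 11 0 0 0 255;0 -40 0 0 0 0 255;0 -40 0 0 0 0 255;0 -40 0 0 0 0 255;0 -40 0 0 0 0 255"}}

```text
time: 2.53
position: [0.4789, 0.1366, 0.3269]
tool_rot: [0.457, 3.108, 0.001]
ft_force: [0.3, -0.4, -0.1]
grip_width: 0.009
grip_force: 0.0
```

Call:
{"name": "move_arm", "arguments": {"increments": "-1 -40 -3 0 0 0 255;-1 -40 -3 0 0 0 255;-1 -40 -3 0 0 0 255;-1 -40 -3 0 0 0 255;-1 -40 -3 0 0 0 255;-1 -40 -3 0 0 0 255;-1 -40 -3 0 0 0 255;-1 -40 -3 0 0 0 255"}}

```text
time: 3.2
position: [0.4705, -0.1834, 0.3031]
tool_rot: [0.456, 3.107, 0.001]
ft_force: [0.7, -0.1, -0.2]
grip_width: 0.006
grip_force: 0.0
```

Call:
{"name": "move_arm", "arguments": {"increments": "-2 -30 -25 0 0 0 255;-1 -30 -25 0 0 0 255;-1 -30 -25 0 0 0 255;-1 -26 -25 0 0 0 255;0 0 -30 0 0 0 255;0 0 -30 0 0 0 255;0 0 -30 0 0 0 255;0 0 -18 0 0 0 255"}}

```text
time: 3.87
position: [0.4644, -0.2967, 0.0918]
tool_rot: [-0.457, -3.105, -0.002]
ft_force: [-0.0, 0.7, -0.2]
grip_width: 0.007
grip_force: 0.0
```

Call:
{"name": "move_arm", "arguments": {"increments": "0 0 -4 0 0 0 255;0 0 -4 0 0 0 255;0 0 -3 0 0 0 255;0 0 -3 0 0 0 255;0 0 -3 0 0 0 255;0 0 0 0 0 0 255;0 0 0 0 0 0 255;0 0 0 0 0 0 255"}}

```text
time: 4.53
position: [0.4664, -0.2976, 0.0783]
tool_rot: [0.456, 3.107, 0.0]
ft_force: [0.2, -0.3, -0.4]
grip_width: 0.005
grip_force: 0.0
```

Call:
{"name": "move_arm", "arguments": {"increments": "0 0 -2 0 0 0 255;0 0 -2 0 0 0 255;0 0 -2 0 0 0 255;0 0 -1 0 0 0 255;0 0 -1 0 0 0 255;0 0 0 0 0 0 255;0 0 0 0 0 0 255;0 0 0 0 0 0 255"}}

```text
time: 5.2
position: [0.466, -0.2975, 0.0698]
tool_rot: [0.457, 3.108, 0.0]
ft_force: [-0.0, -0.3, -0.4]
grip_width: 0.01
grip_force: 0.0
```

```bash
python3 - <<'E'
from h import *
p=ctrl.get_image("side"); q=ctrl.get_image("top")
u,v=px(p,[.466,-.298,.08]);a,b=px(q,[.466,-.298,.08]);print(u,v,a,b)
T=np.hstack([cv2.resize(f[y-60:y+60,x-50:x+50],(400,480),interpolation=cv2.INTER_CUBIC) for f,x,y in((p["frame"],u,v),(q["frame"],a,b))])
cv2.imwrite("pics/btn.png",T[:,:,::-1])
s=ctrl.get_state();print(s["position"],s["ft_force"],s["joint_torque"])
E
```

```text
335 385 491 294
[ 0.4660912  -0.29752364  0.06987801] [-0.05754491  0.21733051  0.02531612] [ 1.40716078e-03 -3.19476020e+01  6.22755960e+00 -2.75886691e+01
  6.90528005e-02  5.67253958e-02 -8.71681436e-05]
```

View pics/btn.png

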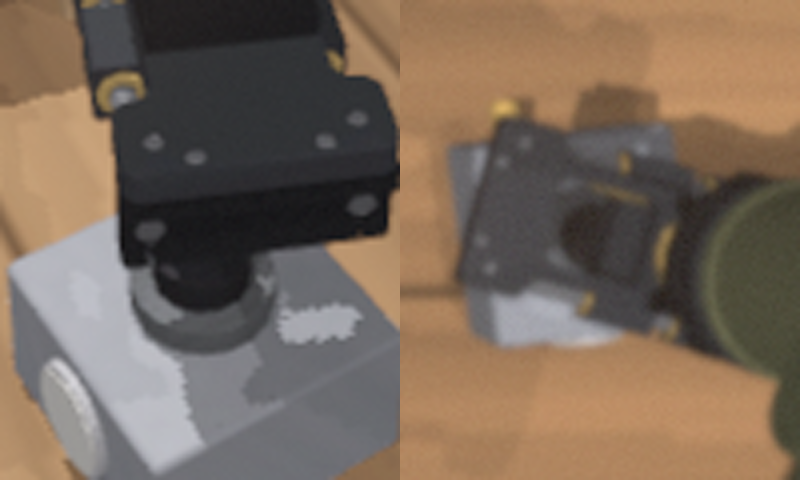

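Call:
{"name": "move_arm", "arguments": {"increments": "0 0 -1 0 0 0 255;0 0 -1 0 0 0 255;0 0 -1 0 0 0 255;0 0 -1 0 0 0 255;0 0 0 0 0 0 255;0 0 0 0 0 0 255;0 0 0 0 0 0 255;0 0 0 0 0 0 255"}}

```text
time: 5.97
position: [0.4661, -0.2975, 0.0658]
tool_rot: [0.457, 3.108, 0.0]
ft_force: [-0.3, -0.7, -0.4]
grip_width: 0.005
grip_force: 0.0
```

```bash
python3 - <<'E'
from h import *
p=ctrl.get_image("side"); c=cloud(p); u,v=px(p,[.466,-.298,.075])
for y in range(v-16,v+22,3): print(y,[(c[y,x]*1000).round().astype(int).tolist() for x in(u-6,u,u+6)],p["frame"][y,u])
s=ctrl.get_state();print(s["ft_force"],s["torque"])
E
```

```text
372 [[418, -381, 203], [423, -383, 203], [429, -385, 202]] [45 46 50]
375 [[417, -382, 200], [423, -383, 199], [429, -385, 197]] [44 44 48]
378 [[418, -380, 194], [424, -382, 193], [430, -384, 192]] [26 25 27]
381 [[418, -380, 189], [424, -381, 187], [433, -377, 179]] [25 26 27]
384 [[420, -375, 179], [427, -376, 176], [433, -378, 175]] [24 24 26]
387 [[420, -375, 174], [427, -376, 172], [433, -379, 172]] [27 27 28]
390 [[420, -375, 170], [427, -376, 167], [433, -378, 167]] [28 27 28]
393 [[420, -375, 165], [461, -309, 79], [469, -311, 77]] [34 34 38]
396 [[453, -308, 76], [459, -312, 78], [467, -314, 76]] [35 34 36]
399 [[452, -309, 73], [459, -313, 73], [467, -314, 70]] [31 31 33]
402 [[452, -309, 67], [458, -314, 68], [466, -316, 66]] [41 41 43]
405 [[450, -313, 67], [457, -317, 67], [464, -321, 67]] [86 88 90]
408 [[448, -317, 65], [454, -322, 67], [462, -323, 65]] [80 81 84]
[ 0.18543808 -0.31861184 -0.04446677] [ 0.00806713 -0.01441534  0.00182555]
```

Call:
{"name": "move_arm", "arguments": {"increments": "0 0 20 0 0 0 255;0 0 30 0 0 0 255;0 0 30 0 0 0 255;0 0 20 0 0 0 255;0 0 0 0 0 0 255;0 0 0 0 0 0 255;0 0 0 0 0 0 255;0 0 0 0 0 0 255"}}

```text
time: 6.68
position: [0.4652, -0.2969, 0.1645]
tool_rot: [-0.456, -3.106, -0.001]
ft_force: [0.0, 0.3, 0.6]
grip_width: 0.005
grip_force: 0.0
```

```bash
python3 - <<'E'
from h import *
s=ctrl.get_state(); t=s["position"]; Rt=R.from_rotvec(s["tool_rot"]).as_matrix(); print(t,Rt.round(2))
p=ctrl.get_image("side"); c=cloud(p); x,y=px(p,t); print(x,y)
f=p["frame"][y-90:y+60,x-80:x+80].copy(); cv2.circle(f,(80,90),1,(255,0,0),1)
cv2.imwrite("pics/tip.png",cv2.resize(f,(640,600),interpolation=cv2.INTER_CUBIC)[:,:,::-1])
m=(abs(c[...,0]-t[0])<.15)&(abs(c[...,1]-t[1])<.12)&(c[...,2]>.1)&(c[...,2]<t[2]+.15)
q=(c[m]-t)@Rt; 
for a in np.arange(-.15,.06,.01):
    k=q[(q[:,2]>a)&(q[:,2]<=a+.01)]
    if len(k): print(round(a,2),len(k),(k.min(0)*1000).round(),(k.max(0)*1000).round())
E
```

```text
[ 0.46522579 -0.29690692  0.16446577] [[-0.96  0.29 -0.  ]
 [ 0.29  0.96  0.  ]
 [ 0.    0.   -1.  ]]
334 337
-0.15 1685 [ -36.  -96. -150.] [  38.   91. -140.]
-0.14 1532 [ -37.  -96. -140.] [  38.   95. -130.]
-0.13 927 [ -37.  -94. -130.] [  38.   85. -120.]
-0.12 734 [ -37.  -88. -120.] [  38.   86. -110.]
-0.11 692 [ -36.  -88. -110.] [  39.   81. -100.]
-0.1 140 [ -36.  -88. -100.] [ 38.  82. -97.]
-0.04 18 [ -9. -10. -32.] [ 11.  -8. -30.]
-0.03 25 [ -9. -10. -30.] [ 11.  -7. -27.]
```

View pics/tip.png

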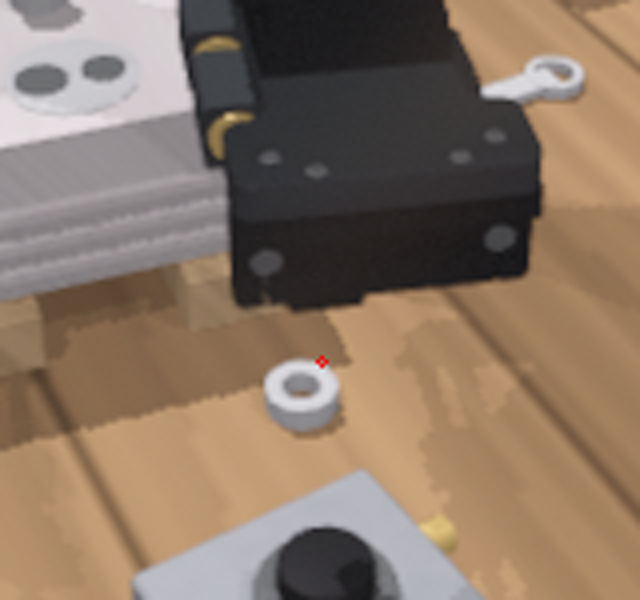

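Call:
{"name": "move_arm", "arguments": {"increments": "0 -2 -30 0 0 0 255;0 0 -30 0 0 0 255;0 0 -30 0 0 0 255;0 0 -16 0 0 0 255;0 0 -4 0 0 0 255;0 0 -3 0 0 0 255;0 0 -2 0 0 0 255;0 0 0 0 0 0 255"}}

```text
time: 7.4
position: [0.4664, -0.2999, 0.0515]
tool_rot: [0.457, 3.107, -0.0]
ft_force: [-1.3, -0.0, 1.5]
grip_width: 0.003
grip_force: 0.7
```

```bash
python3 -c "
from h import *
print(ctrl.grip_point_offset,ctrl.get_state()['ft_force'],ctrl.get_state()['position'])"
```

```text
0.0187 [-1.28843714 -0.00941138  1.48708658] [ 0.466377   -0.299946    0.05152541]
```

Call:
{"name": "move_arm", "arguments": {"increments": "0 0 -2 0 0 0 255;0 0 -2 0 0 0 255;0 0 -1 0 0 0 255;0 0 -1 0 0 0 255;0 0 -1 0 0 0 255;0 0 0 0 0 0 255;0 0 0 0 0 0 255;0 0 0 0 0 0 255"}}

```text
time: 8.07
position: [0.4669, -0.3001, 0.0443]
tool_rot: [0.456, 3.106, -0.001]
ft_force: [1.7, -1.4, 4.6]
grip_width: 0.002
grip_force: 2.3
```

Call:
{"name": "move_arm", "arguments": {"increments": "0 0 -1 0 0 0 255;0 0 -1 0 0 0 255;0 0 -1 0 0 0 255;0 0 -1 0 0 0 255;0 0 0 0 0 0 255;0 0 0 0 0 0 255;0 0 0 0 0 0 255;0 0 0 0 0 0 255"}}

```text
time: 8.73
position: [0.467, -0.3002, 0.0432]
tool_rot: [0.457, 3.106, 0.002]
ft_force: [-6.3, 3.4, 28.3]
grip_width: 0.006
grip_force: 13.8
```

Call:
{"name": "move_arm", "arguments": {"increments": "0 0 8 0 0 0 255;0 0 25 0 0 0 255;0 0 35 0 0 0 255;0 0 35 0 0 0 255;0 0 35 0 0 0 255;0 20 30 0 0 0 0;0 35 20 0 0 0 0;0 40 10 0 0 0 0"}}

```text
time: 9.4
position: [0.4657, -0.2055, 0.2399]
tool_rot: [0.464, 3.105, -0.001]
ft_force: [2.0, 1.3, -0.3]
grip_width: 0.153
grip_force: 0.0
```

Call:
{"name": "move_arm", "arguments": {"increments": "4 40 0 0 0 3.5 0;4 40 0 0 0 3.5 0;4 40 0 0 0 3.5 0;4 40 0 0 0 3.5 0;4 40 0 0 0 3.5 0;4 40 0 0 0 3.5 0;4 40 0 0 0 3.5 0;4 40 0 0 0 0.8 0"}}

```text
time: 10.07
position: [0.4964, 0.1177, 0.2366]
tool_rot: [0.24, -3.129, -0.0]
ft_force: [0.7, -0.5, -0.1]
grip_width: 0.76
grip_force: 0.0
```

Call:
{"name": "move_arm", "arguments": {"increments": "2 40 0 0 0 0 0;2 40 0 0 0 0 0;2 40 0 0 0 0 0;2 35 0 0 0 0 0;2 20 0 0 0 0 0;0 0 0 0 0 0 0;0 0 0 0 0 0 0;0 0 0 0 0 0 0"}}

```text
time: 10.73
position: [0.5076, 0.289, 0.2368]
tool_rot: [0.233, -3.131, 0.003]
ft_force: [0.8, -0.5, 0.9]
grip_width: 0.997
grip_force: 0.0
```

```bash
python3 - <<'E'
from h import *
p=ctrl.get_image("top"); c=cloud(p); m=(abs(c[...,0]-.467)<.03)&(abs(c[...,1]+.3)<.03)&(c[...,2]>.074); print("button z",len(c[m]),np.median(c[m][:,2]))
s=ctrl.get_state(); print(s["position"],s["ft_force"],R.from_rotvec(s["tool_rot"]).as_matrix().round(3),s["joint_positions"].round(2))
E
```

```text
button z 239 0.07879168956104576
[0.50799707 0.28856016 0.23725817] [ 0.2635197  -0.49938087 -0.19573094] [[-0.989 -0.147 -0.001]
 [-0.147  0.989 -0.001]
 [ 0.001 -0.001 -1.   ]] [-0.85  0.16  0.33  1.57 -0.05  1.42  1.2 ]
```

Call:
{"name": "move_arm", "arguments": {"increments": "1 2 -40 0 0 0 0;0 0 -40 0 0 0 0;0 0 -35 0 0 0 0;0 0 -25 0 0 0 0;0 0 -15 0 0 0 0;0 0 -8 0 0 0 0;0 0 0 0 0 0 0;0 0 0 0 0 0 0"}}

```text
time: 11.45
position: [0.5097, 0.2918, 0.0756]
tool_rot: [-0.233, 3.132, 0.001]
ft_force: [0.1, 0.3, 1.5]
grip_width: 1.0
grip_force: 0.0
```

```bash
python3 - <<'E'
from h import *
p=ctrl.get_image("side"); x,y=px(p,[.51,.29,.12]); 
f=p["frame"][y-60:y+60,x-80:x+80]
cv2.imwrite("pics/grasp.png",cv2.resize(f,(800,600),interpolation=cv2.INTER_CUBIC)[:,:,::-1])
s=ctrl.get_state(); print(s["position"],s["ft_force"])
E
```

```text
[0.51009882 0.2924215  0.07630478] [ 0.27341181 -0.22811941 -0.41471577]
```

View pics/grasp.png

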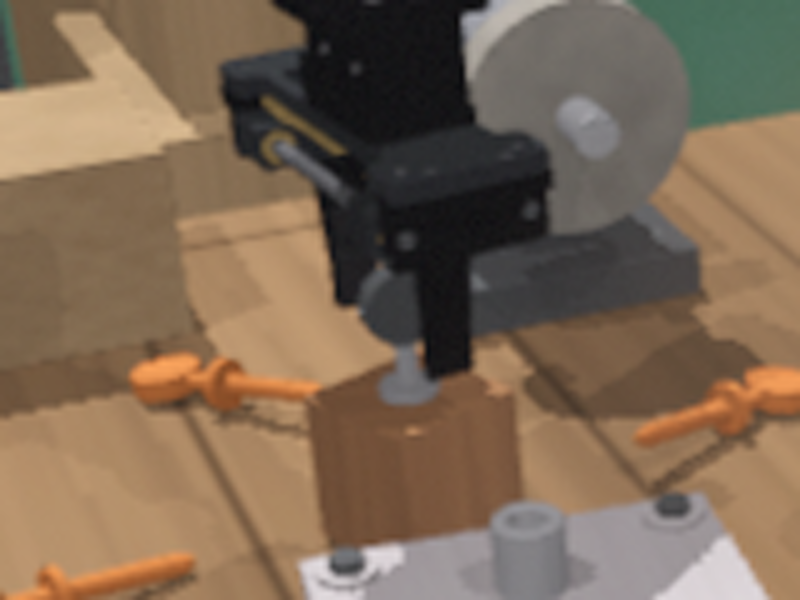

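```bash
python3 - <<'E'
from h import *
s=ctrl.get_state(); t=s["position"]; Rt=R.from_rotvec(s["tool_rot"]).as_matrix()
for n in("side","top"):
    p=ctrl.get_image(n); c=cloud(p); q=(c-t)@Rt; col=p["frame"].max(-1)
    for nm,m in(("finger",(q[...,2]<-.03)&(q[...,2]>-.06)&(abs(q[...,1])>.035)&(abs(q[...,1])<.07)&(abs(q[...,0])<.03)&(col<60)),("disc",(abs(q[...,0])<.04)&(abs(q[...,1])<.02)&(q[...,2]<-.02)&(q[...,2]>-.07))):
        k=q[m]*1000
        if len(k)>5: print(n,nm,len(k),np.median(k,0).round(1),k.min(0).round(),k.max(0).round())
E
```

```text
side finger 194 [  3.3 -50.5 -45.8] [-10. -57. -60.] [ 13.  49. -30.]
side disc 166 [  8.  -7. -44.] [ -5. -12. -61.] [ 22.   8. -20.]
```

Call:
{"name": "move_arm", "arguments": {"increments": "-2 -1 -2 0 0 0 0;0 0 0 0 0 0 255;0 0 0 0 0 0 255;0 0 0 0 0 0 255;0 0 0 0 0 0 255;0 0 0 0 0 0 255;0 0 0 0 0 0 255;0 0 0 0 0 0 255", "grip_force": 45}}

```text
time: 12.27
position: [0.507, 0.2916, 0.0728]
tool_rot: [-0.235, 3.133, 0.0]
ft_force: [-1.0, -0.7, -1.1]
grip_width: 0.554
grip_force: 0.0
```

Call:
{"name": "move_arm", "arguments": {"increments": "0 0 0 0 0 0 255;0 0 0 0 0 0 255;0 0 0 0 0 0 255;0 0 5 0 0 0 255;0 0 15 0 0 0 255;0 0 25 0 0 0 255;0 0 30 0 0 0 255;0 0 0 0 0 0 255"}}

```text
time: 12.93
position: [0.5092, 0.2927, 0.1537]
tool_rot: [-0.234, 3.127, 0.006]
ft_force: [-1.6, -0.5, 1.6]
grip_width: 0.134
grip_force: 45.1
```

Call:
{"name": "move_arm", "arguments": {"increments": "0 0 35 0 0 0 255;0 -15 35 0 0 0 255;-4 -35 10 0 0 0 255;-4 -40 3 0 0 0 255;-4 -40 0 0 0 0 255;-4 -40 0 0 0 0 255;-4 -40 0 0 0 0 255;-3 -35 0 0 0 0 255"}}

```text
time: 13.6
position: [0.4833, 0.0439, 0.2309]
tool_rot: [-0.233, 3.133, 0.001]
ft_force: [0.1, 3.3, 1.5]
grip_width: 0.133
grip_force: 45.2
```

Call:
{"name": "move_arm", "arguments": {"increments": "0 -10 0 0 0 0 255;0 0 0 0 0 0 255;0 0 0 0 0 0 255;0 0 0 0 0 0 255;0 0 0 0 0 0 255;0 0 0 0 0 0 255;0 0 0 0 0 0 255;0 0 0 0 0 0 255"}}

```text
time: 14.27
position: [0.484, 0.0373, 0.2306]
tool_rot: [0.237, -3.132, 0.0]
ft_force: [-0.0, -0.4, -1.9]
grip_width: 0.13
grip_force: 45.0
```

```bash
cat > rod.py <<'E'
from h import *
s=ctrl.get_state(); t=s["position"]; print(t,s["ft_force"],s["grip_force"],R.from_rotvec(s["tool_rot"]).as_matrix()[:,2].round(3))
p=ctrl.get_image("side"); c=cloud(p)
w=t+[0,0,-.02]; m=(np.linalg.norm(c[...,:2]-w[:2],axis=-1)<.03)&(c[...,2]<t[2]+.02)&(c[...,2]>.144)
k=c[m]
for z in np.arange(.145,t[2]+.02,.005):
    r=k[(k[:,2]>=z)&(k[:,2]<z+.005)]
    if len(r)>3: print(round(z,3),len(r),r.min(0).round(4),r.max(0).round(4),r.mean(0).round(4))
x,y=px(p,w); f=p["frame"][y-60:y+60,x-80:x+80]
cv2.imwrite("pics/over.png",cv2.resize(f,(800,600),interpolation=cv2.INTER_CUBIC)[:,:,::-1])
E
python3 rod.py
```

```text
[0.48402727 0.03725567 0.23063015] [-0.02058086 -0.44569272 -1.92009475] 44.98766541481018 [-0. -0. -1.]
0.145 16 [0.4829 0.0309 0.1454] [0.4919 0.0369 0.1499] [0.487  0.0334 0.1477]
0.15 15 [0.483  0.0306 0.1502] [0.4937 0.0371 0.1549] [0.4881 0.0336 0.1529]
0.155 15 [0.4828 0.0299 0.1551] [0.4909 0.0391 0.1596] [0.4867 0.034  0.1575]
0.16 15 [0.4822 0.0304 0.1604] [0.4911 0.0387 0.1649] [0.4862 0.0333 0.1631]
0.165 13 [0.4823 0.0315 0.1656] [0.4919 0.0356 0.1698] [0.4869 0.0332 0.1679]
0.17 14 [0.4822 0.0314 0.1702] [0.4926 0.0352 0.1745] [0.4877 0.0332 0.1724]
0.175 18 [0.4826 0.0309 0.1752] [0.4931 0.0387 0.1792] [0.4866 0.0342 0.1772]
0.18 14 [0.4828 0.03   0.18  ] [0.4908 0.0391 0.1849] [0.4865 0.0334 0.1825]
0.185 16 [0.4827 0.0313 0.1853] [0.491  0.037  0.1899] [0.486  0.0337 0.1874]
0.19 14 [0.4836 0.032  0.1901] [0.4919 0.038  0.1948] [0.4876 0.0339 0.192 ]
0.195 16 [0.4822 0.0303 0.1951] [0.4917 0.0418 0.1996] [0.4865 0.0335 0.1972]
0.2 9 [0.4747 0.0236 0.2036] [0.4992 0.0359 0.2048] [0.4853 0.0279 0.2044]
0.205 84 [0.4736 0.023  0.2051] [0.5006 0.0513 0.21  ] [0.4856 0.0327 0.2083]
0.21 24 [0.4763 0.0232 0.2101] [0.4995 0.0367 0.2146] [0.4872 0.0328 0.2119]
0.215 15 [0.4832 0.0317 0.2151] [0.4928 0.0374 0.2193] [0.4865 0.0343 0.2174]
0.22 14 [0.4827 0.0324 0.2203] [0.4912 0.0393 0.2247] [0.4864 0.0349 0.2225]
0.225 14 [0.4824 0.0306 0.2252] [0.4906 0.0392 0.2291] [0.4862 0.0343 0.2273]
0.23 24 [0.4777 0.0301 0.2305] [0.4986 0.0351 0.235 ] [0.4887 0.0325 0.233 ]
0.235 40 [0.4713 0.0287 0.2351] [0.5031 0.0385 0.2399] [0.487  0.0324 0.2376]
0.24 56 [0.4698 0.0281 0.24  ] [0.5057 0.0389 0.245 ] [0.4864 0.0323 0.2424]
0.245 61 [0.4687 0.027  0.245 ] [0.5055 0.0405 0.2499] [0.4863 0.033  0.2475]
0.25 7 [0.4733 0.0293 0.2501] [0.4925 0.0337 0.2506] [0.4813 0.0312 0.2503]
```

View pics/over.png

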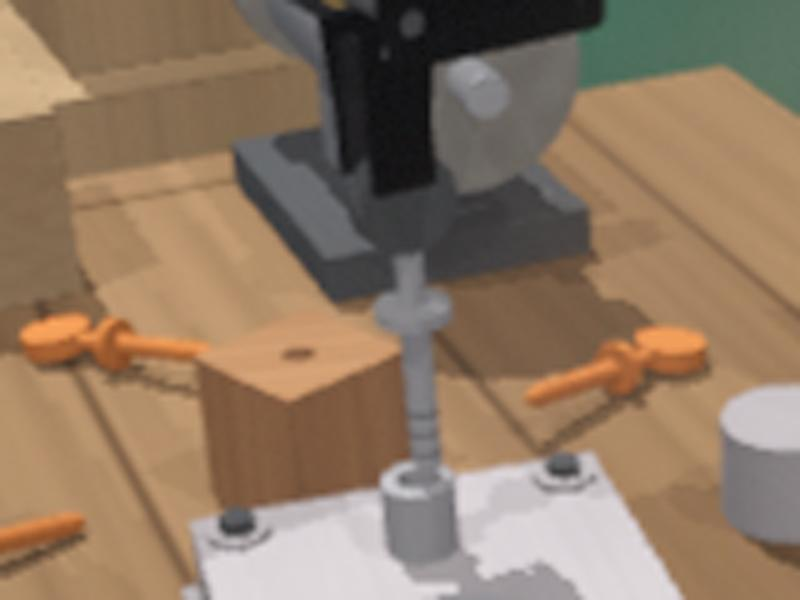

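Call:
{"name": "move_arm", "arguments": {"increments": "0 0 5 0 0 0 255;-3 0 0 0 0 0 255;0 0 0 0 0 0 255;0 0 0 0 0 0 255;0 0 -4 0 0 0 255;0 0 -4 0 0 0 255;0 0 -4 0 0 0 255;0 0 -4 0 0 0 255"}}

```text
time: 14.98
position: [0.4808, 0.0366, 0.2191]
tool_rot: [0.235, -3.132, -0.0]
ft_force: [0.6, -1.3, -1.0]
grip_width: 0.127
grip_force: 45.0
```

Call:
{"name": "move_arm", "arguments": {"increments": "0 0 -3 0 0 0 255;0 0 -3 0 0 0 255;0 0 -3 0 0 0 255;0 0 -3 0 0 0 255;0 0 0 0 0 0 255;0 0 0 0 0 0 255;0 0 0 0 0 0 255;0 0 0 0 0 0 255"}}

```text
time: 15.65
position: [0.481, 0.0365, 0.2079]
tool_rot: [-0.235, 3.133, 0.0]
ft_force: [0.7, 0.3, -1.5]
grip_width: 0.13
grip_force: 45.0
```

```bash
python3 rod.py | sed -n '1p;2,8p'; python3 rod.py | tail -9
```

```text
[0.48104981 0.03654069 0.20793197] [ 0.70236356  0.26997857 -1.49334909] 44.985376596450806 [ 0.  0. -1.]
0.145 13 [0.4795 0.0295 0.1458] [0.4877 0.0365 0.1498] [0.4831 0.0325 0.1473]
0.15 16 [0.4793 0.0302 0.15  ] [0.4889 0.0368 0.1549] [0.4836 0.0328 0.1522]
0.155 15 [0.48   0.029  0.1554] [0.4893 0.0357 0.1599] [0.4843 0.0322 0.1578]
0.16 17 [0.4795 0.0295 0.16  ] [0.49   0.0388 0.165 ] [0.4841 0.0333 0.1627]
0.165 15 [0.4794 0.0299 0.1653] [0.4876 0.0372 0.1699] [0.4828 0.0336 0.1676]
0.17 15 [0.4792 0.0304 0.1701] [0.488  0.037  0.1746] [0.4834 0.0336 0.1726]
0.175 4 [0.4809 0.0302 0.1758] [0.4874 0.0337 0.1774] [0.4834 0.0315 0.1764]
0.185 82 [0.4707 0.0217 0.1851] [0.4978 0.0494 0.1899] [0.484  0.0336 0.1867]
0.19 12 [0.4796 0.031  0.1905] [0.4884 0.0386 0.195 ] [0.4833 0.0335 0.1928]
0.195 17 [0.4796 0.0306 0.1951] [0.4892 0.0363 0.2   ] [0.4838 0.0339 0.1974]
0.2 13 [0.48   0.0314 0.2001] [0.4896 0.0369 0.205 ] [0.4843 0.0341 0.2023]
0.205 18 [0.4759 0.0295 0.2054] [0.4924 0.0341 0.2099] [0.4844 0.0322 0.2081]
0.21 33 [0.4721 0.0293 0.2103] [0.4992 0.035  0.215 ] [0.4854 0.0318 0.2128]
0.215 48 [0.4663 0.0278 0.2153] [0.5015 0.0394 0.22  ] [0.4835 0.0318 0.2177]
0.22 54 [0.4657 0.0277 0.2201] [0.502  0.0389 0.2249] [0.4822 0.0315 0.2227]
0.225 34 [0.4662 0.0285 0.225 ] [0.504  0.0371 0.2279] [0.4851 0.0319 0.2265]
```

View pics/over.png

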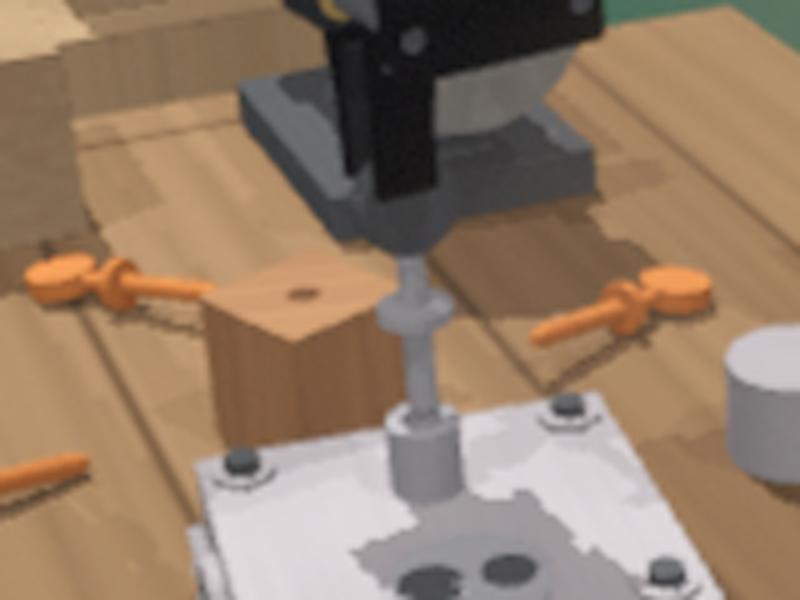

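Call:
{"name": "move_arm", "arguments": {"increments": "0 0 -5 0 0 0 255;0 0 -5 0 0 0 255;0 0 -6 0 0 0 255;0 0 -6 0 0 0 255;0 0 -6 0 0 0 255;0 0 -6 0 0 0 255;0 0 -2 0 0 0 255;0 0 0 0 0 0 255"}}

```text
time: 16.42
position: [0.4806, 0.0364, 0.1709]
tool_rot: [0.235, -3.132, 0.0]
ft_force: [-0.5, -0.2, -1.1]
grip_width: 0.127
grip_force: 45.0
```

Call:
{"name": "move_arm", "arguments": {"increments": "0 0 -1 0 0 0 255;0 0 -1 0 0 0 255;0 0 -1 0 0 0 255;0 0 -1 0 0 0 255;0 0 -1 0 0 0 255;0 0 -1 0 0 0 255;0 0 0 0 0 0 255;0 0 0 0 0 0 255"}}

```text
time: 17.08
position: [0.4813, 0.0366, 0.1661]
tool_rot: [-0.235, 3.132, 0.0]
ft_force: [-0.1, 0.4, 0.7]
grip_width: 0.132
grip_force: 45.0
```

Call:
{"name": "move_arm", "arguments": {"increments": "0 0 -1 0 0 0 255;0 0 -1 0 0 0 255;0 0 -1 0 0 0 255;0 0 0 0 0 0 255;0 0 0 0 0 0 255;0 0 0 0 0 0 255;0 0 0 0 0 0 255;0 0 0 0 0 0 255"}}

```text
time: 17.75
position: [0.4819, 0.0366, 0.166]
tool_rot: [-0.235, 3.131, 0.002]
ft_force: [-5.7, -1.2, 17.7]
grip_width: 0.131
grip_force: 45.0
```

```bash
python3 rod.py|head -16
```

```text
[0.48190789 0.03656868 0.16601031] [-5.7423912  -1.21723505 17.71112345] 45.007272362709045 [ 0.002  0.002 -1.   ]
0.145 32 [0.4715 0.0243 0.1451] [0.4954 0.0436 0.1499] [0.4826 0.034  0.1464]
0.15 14 [0.4799 0.0304 0.15  ] [0.4888 0.0367 0.1544] [0.4842 0.0343 0.1527]
0.155 14 [0.4804 0.0318 0.155 ] [0.4891 0.0381 0.1597] [0.4838 0.0344 0.1576]
0.16 10 [0.4805 0.0313 0.1601] [0.4888 0.0358 0.1639] [0.4843 0.0333 0.1621]
0.165 22 [0.4758 0.0291 0.165 ] [0.4975 0.0354 0.1699] [0.4865 0.0324 0.1677]
0.17 37 [0.4696 0.029  0.1702] [0.5022 0.036  0.1748] [0.4848 0.0317 0.1726]
0.175 49 [0.4675 0.0277 0.1751] [0.5019 0.0395 0.1799] [0.4851 0.0319 0.1776]
0.18 55 [0.4659 0.0276 0.18  ] [0.5047 0.0396 0.1849] [0.4835 0.032  0.1828]
0.185 9 [0.4666 0.0293 0.185 ] [0.4986 0.0338 0.186 ] [0.4821 0.0317 0.1855]
```

Call:
{"name": "move_arm", "arguments": {"increments": "0 0 3 0 0 0 255;0 0 0 0 0 0 120;0 0 0 0 0 0 120;0 0 0 0 0 0 120;0 0 0 0 0 0 120;0 0 0 0 0 0 120;0 0 -5 0 0 0 120;0 0 -5 0 0 0 120"}}

```text
time: 18.47
position: [0.4811, 0.0366, 0.1554]
tool_rot: [-0.235, 3.132, 0.0]
ft_force: [-0.2, -0.1, -0.4]
grip_width: 0.508
grip_force: 0.0
```

Call:
{"name": "move_arm", "arguments": {"increments": "1 0 -6 0 0 0 120;1 0 -6 0 0 0 120;0 0 -4 0 0 0 120;0 0 0 0 0 0 255;0 0 0 0 0 0 255;0 0 0 0 0 0 255;0 0 0 0 0 0 255;0 0 0 0 0 0 255"}}

```text
time: 19.13
position: [0.4833, 0.0366, 0.1401]
tool_rot: [-0.235, 3.132, 0.0]
ft_force: [-0.5, 0.4, -0.1]
grip_width: 0.232
grip_force: 0.0
```

Call:
{"name": "move_arm", "arguments": {"increments": "0 0 0 0 0 0 255;0 0 0 0 0 0 255;0 0 0 0 0 0 255;0 0 0 0 0 0 255;0 0 0 0 0 0 255;0 0 0 0 0 0 255;0 0 0 0 0 0 255;0 0 0 0 0 0 255"}}

```text
time: 19.8
position: [0.4832, 0.0366, 0.14]
tool_rot: [-0.235, 3.132, 0.0]
ft_force: [0.3, 0.9, 3.2]
grip_width: 0.135
grip_force: 45.0
```

```bash
python3 rod.py
```

```text
[0.48318176 0.03662401 0.14002319] [0.30115538 0.86559898 3.2156681 ] 44.999179411679506 [ 0.  0. -1.]
0.145 37 [0.4734 0.0236 0.145 ] [0.4969 0.0456 0.1489] [0.4839 0.0346 0.1461]
0.15 12 [0.4804 0.0323 0.1504] [0.4887 0.0384 0.1534] [0.484  0.0347 0.1519]
0.155 15 [0.4803 0.0315 0.1553] [0.4894 0.0368 0.1599] [0.4843 0.0339 0.1574]
```

View pics/over.png

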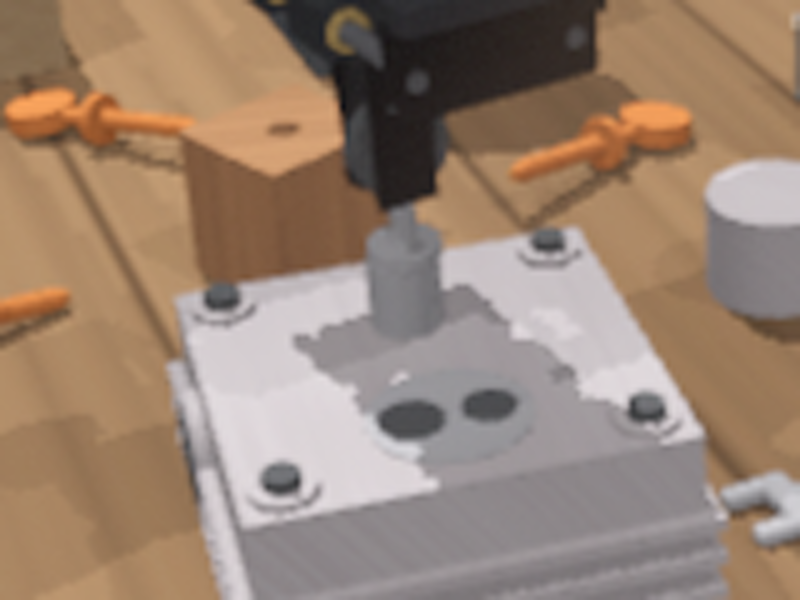

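Call:
{"name": "move_arm", "arguments": {"increments": "0 0 5 0 0 0 255;0 0 10 0 0 0 255;0 0 12 0 0 0 255;0 0 15 0 0 0 255;0 0 20 0 0 0 255;0 0 20 0 0 0 255;0 0 25 0 0 0 255;0 0 25 0 0 0 255"}}

```text
time: 20.52
position: [0.4827, 0.0363, 0.2738]
tool_rot: [-0.235, 3.133, 0.0]
ft_force: [0.6, -0.6, -1.0]
grip_width: 0.134
grip_force: 45.0
```

Call:
{"name": "move_arm", "arguments": {"increments": "0 0 30 0 0 0 255;0 0 30 0 0 0 255;10 0 30 0 -3 0 255;15 0 25 0 -6 0 255;15 0 25 0 -6 0 255;15 0 25 0 -6 0 255;15 0 20 0 -6 0 255;15 0 20 0 -6 0 255"}}

```text
time: 21.18
position: [0.5554, 0.0404, 0.4658]
tool_rot: [-0.207, 2.635, -0.041]
ft_force: [-1.3, 0.8, -3.1]
grip_width: 0.134
grip_force: 45.0
```

Call:
{"name": "move_arm", "arguments": {"increments": "12 0 15 0 -6 0 255;12 0 15 0 -6 0 255;12 0 10 0 -6 0 255;12 0 10 0 -6 0 255;10 0 10 0 -6 0 255;10 0 0 0 -6 0 255;0 0 0 0 -6 0 255;0 0 0 0 -6 0 255"}}

```text
time: 21.85
position: [0.6602, 0.0411, 0.4715]
tool_rot: [-0.158, 2.311, -0.092]
ft_force: [-1.0, -2.9, -1.5]
grip_width: 0.133
grip_force: 45.0
```

```bash
python3 - <<'E'
from h import *
s=ctrl.get_state(); print(s["position"],R.from_rotvec(s["tool_rot"]).as_matrix()[:,2].round(3),s["joint_positions"].round(2),s["grip_force"],s["grip_width"])
E
```

```text
[0.66015552 0.04111599 0.47149985] [ 0.736 -0.017 -0.677] [-0.03 -0.3  -0.13  1.79  0.14  0.84  1.49] 44.996747095137835 0.133354380444611
```

Call:
{"name": "move_arm", "arguments": {"increments": "15 0 30 0 0 0 255;15 0 30 0 0 0 255;15 0 30 0 -4 0 255;15 0 30 0 -5 0 255;15 0 25 0 -5 0 255;15 0 25 0 -5 0 255;10 0 10 0 -5 0 255;10 0 10 0 -5 0 255"}}

```text
time: 22.52
position: [0.77, 0.0454, 0.6652]
tool_rot: [-0.128, 1.8, -0.107]
ft_force: [1.0, -0.7, -1.3]
grip_width: 0.132
grip_force: 45.0
```

```bash
python3 - <<'E'
from h import *
s=ctrl.get_state(); print(s["position"],R.from_rotvec(s["tool_rot"]).as_matrix()[:,2].round(3),s["joint_positions"].round(2),s["grip_force"],s["grip_width"])
E
```

```text
[0.77003905 0.04535865 0.66522292] [ 0.973 -0.003 -0.23 ] [ 0.03 -0.26 -0.16  1.72  0.35  0.37  1.32] 44.997575897723436 0.13161362965859244
```

Call:
{"name": "move_arm", "arguments": {"increments": "10 0 15 0 -4 0 255;10 0 15 0 -4 0 255;10 0 10 0 -3 0 255;0 0 0 0 -2 0 255;0 0 0 0 0 0 255;0 0 0 0 0 0 255;0 0 0 0 0 0 255;0 0 0 0 0 0 255"}}

```text
time: 23.18
position: [0.7995, 0.0451, 0.702]
tool_rot: [-0.111, 1.608, -0.117]
ft_force: [-0.5, 0.5, -2.0]
grip_width: 0.132
grip_force: 45.0
```

```bash
python3 - <<'E'
from h import *
s=ctrl.get_state(); t=s["position"]; Z=R.from_rotvec(s["tool_rot"]).as_matrix()[:,2]; print(t,Z.round(3),s["joint_positions"].round(2),s["qd"].round(3))
p=ctrl.get_image("side"); x,y=px(p,t); print(x,y); f=p["frame"].copy()
save(p,"end")
E
```

```text
[0.79949661 0.04509838 0.7019541 ] [ 0.999 -0.007 -0.04 ] [ 0.32 -0.24 -0.4   1.76  0.82  0.1   0.81] [-0.008 -0.001 -0.001  0.003  0.016 -0.005 -0.015]
432 -144
```

View pics/end.png

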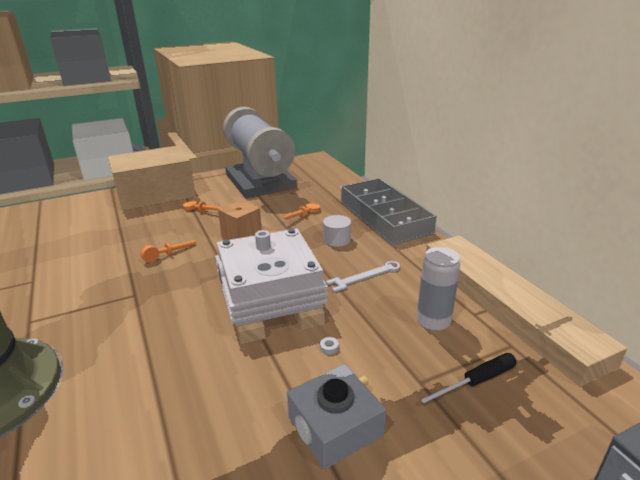

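```bash
python3 - <<'E'
from h import *
s=ctrl.get_state(); t=s["position"]
p=ctrl.get_image("top"); c=cloud(p); m=(c[...,0]>.76)&(abs(c[...,1]-.045)<.03)&(c[...,2]>.5); print(px(p,t),m.sum())
k=c[m]
for x in np.arange(.76,.95,.01):
    r=k[(k[:,0]>=x)&(k[:,0]<x+.01)]
    if len(r)>3: print(round(x,2),len(r),np.median(r,0).round(3))
E
```

```text
[285, -100] 0
```

Call:
{"name": "move_arm", "arguments": {"increments": "0 0 0 0 1 0 255;0 0 0 0 1 0 255;0 0 0 0 0 0 255;0 0 0 0 0 0 255;0 0 0 0 0 0 255;0 0 0 0 0 0 255;0 0 0 0 0 0 255;0 0 0 0 0 0 255"}}

```text
time: 23.95
position: [0.8, 0.0425, 0.7003]
tool_rot: [-0.112, 1.645, -0.119]
ft_force: [-0.1, -0.4, -1.3]
grip_width: 0.135
grip_force: 45.0
```

```bash
python3 - <<'E'
from h import *
s=ctrl.get_state(); print(R.from_rotvec(s["tool_rot"]).as_matrix()[:,2].round(3),s["joint_positions"].round(3),s["qd"].round(3),s["grip_force"],s["grip_width"])
print(ctrl.close_job())
E
```

```text
[ 0.997 -0.01  -0.076] [ 0.145 -0.226 -0.261  1.742  0.722  0.174  0.935] [-0.     0.     0.004  0.001 -0.001  0.001  0.002] 44.99898145906627 0.135401396658763
the job is handed in; nothing more can be done
None
```

The job is handed in: I pressed and released the button, seated the rod in the guide tube and drew it out, and I'm holding it at 45 N about 0.7 m up, 4° off level by the tool pose (the rod itself was out of view of both cameras there); the three orange look-alikes were found fallen over on the bench partway through, cause not known, and I never gripped them.

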